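Clear the tea-tin rack, fill it and close its sliding end

TASK

First take the rolling pin out of the wooden tea-tin rack and lay it in the aluminium tray, then draw the rack's sliding end all the way back to its stop. Stand every tea tin on the table upright in the rack, side by side like books with their broad faces towards one another and square to the rack, and then push the sliding end up against the row until you feel the whole row pressed firmly against the fixed end; leave it closed like that. Do not disturb the mixing bowl, the mug or the spoon.

Things in the scene. Friction and masses are not known exactly. Their poses are not given: they have to be found in the camera images.
- rack: Dark wooden counter rack, fixed to the table, 88 x 330 mm. Origin at the centre of its underside; the row of tins runs along its y. Its floor is 8 mm above the table and 72 mm wide (x) between two low lips that rise 6 mm above the floor. The fixed end board (inner face at y = -145 mm) stands to 86 mm above the table.
- rack_end (a point): Point on the fixed end board's inner face, at floor level, mid width; axes as the rack's. Tins stand at y greater than 0 from here.
- jaw: The rack's sliding end, a board on rails. Origin on its inner face, at floor level, mid width; axes as the rack's; tins stand at negative y from here. Its y from rack_end is the clear gap, 0 to 270 mm (drawn back to the stop, towards rack +y). It slides stiffly (about 2.5 N) and stays where it is left.
- jaw_tab (a point): Top centre of the grip tab on the sliding end, 142 mm above the table. The tab is 26 mm wide (rack x), 14 mm thick (rack y) and rises from the 70 mm wide, 14 mm thick board, whose top is 88 mm above the table; tins in the rack reach 92 mm.
- tray: Shallow aluminium tray, fixed, 240 (x) x 130 (y) x 15 mm with 3 mm walls; origin at the centre of its underside.
- rolling_pin: Small wooden rolling pin: barrel 106 mm long and 44 mm thick with fine flats so that it does not roll, a handle 27 mm long and 22 mm thick at each end, 160 mm overall, 200 g. Origin on its axis at mid length (22 mm above what it lies on), x along its length. At the start it lies lengthwise in the rack.
- tin_a: Tea tin, steel with a white lid, a rectangular block 60 x 38 x 84 mm high, about 220 g; origin at the centre of its underside, x along the 60 mm width, y along its 38 mm thickness, z up. May be absent (None).
- tin_b: Tea tin, steel with a white lid, a rectangular block 60 x 48 x 84 mm high, about 220 g; origin at the centre of its underside, x along the 60 mm width, y along its 48 mm thickness, z up. May be absent (None).
- tin_c: Tea tin, steel with a white lid, a rectangular block 60 x 38 x 84 mm high, about 220 g; origin at the centre of its underside, x along the 60 mm width, y along its 38 mm thickness, z up. May be absent (None).
- tin_d: Tea tin, steel with a white lid, a rectangular block 60 x 48 x 84 mm high, about 220 g; origin at the centre of its underside, x along the 60 mm width, y along its 48 mm thickness, z up. May be absent (None).
- tin_e: Tea tin, steel with a white lid, a rectangular block 60 x 38 x 84 mm high, about 220 g; origin at the centre of its underside, x along the 60 mm width, y along its 38 mm thickness, z up. May be absent (None).
- bowl: Steel mixing bowl, 170 mm across, 75 mm high; leave alone. Origin under its centre.
- mug: White mug, 76 mm across, 85 mm high; leave alone. Origin under its centre.
- spoon: Serving spoon with a wooden handle, about 200 mm long, lying on the table; leave alone.

How it is judged:
By the outcome, as a careful person would: the job done as asked, in the order asked, and still so for the second after the job is handed in, with the robot touching nothing.
Of tin_a, tin_b, tin_c, tin_d, tin_e only 3 to 5 are there at a start; the rules pass over those that are not, and their reading is None.
At some moment in a run one of tin_a, tin_b, tin_c, tin_d, tin_e may be knocked a few centimetres aside while the robot is not near it.
It also fails if it takes over 210 s, if anything falls off the work surface, if the arm or the gripper's body presses on something with over 40 N, if the wrist force passes 120 N, or if a joint passes its speed limit or range.

ROBOT

A 6-joint arm with a two-finger parallel gripper is mounted at the origin on the work surface. World frame = base frame: x ahead of the robot, y to its left, z up, the work surface at z = 0. Lengths are in mm, angles in rad, forces in N, time in s.
With the tool pointing down it reaches from about 275 to 750 mm from the base axis. Payload 10.2 kg.
Tool frame: the origin (TCP) lies between the finger pads; the fingertips stand 8 mm ahead of it and the grasp point (between the pads) lies 11 mm behind it; z points along the fingers, y is the line along which they close (so a half turn about z gives the same grasp; the last joint's range is limited). The gripper opens to 85 mm and grips with 20 to 120 N. Pads are 22 mm wide; open, the fingers measure 114 mm over their backs; the gripper's body (76 mm by 85 mm) begins 54 mm behind the grasp point. The pads swing forward as they close: fully open they stand 13 mm farther back than shut.
Start: joints at [-1.447, 0.313, 1.498, -0, 1.331, -0.223], TCP at [178.43, -493.755, 239.294] pointing down, gripper open.
Joint ranges: [-2.94, 2.94], [-0.97, 2.17], [0.19, 2.56], [-1.23, 4.37], [0.02, 3.11], [-2.88, 2.88]. Speed limits (rad/s): [2.39, 2.39, 3.01, 3.14, 3.14, 3.14].

INTERFACE

Orientations are given as a unit quaternion [w, x, y, z].
In Python, from rig import * gives the robot as it stands.
- The arm moves only by the shell command python3 -m handwheel 'ROWS' [FORCE]. ROWS is JSON, a list that holds one entry, the list of rows, each a list of 7 numbers: the shift along the world's x, y, z in mm, then the turn, a rotation vector about the world's x, y, z in degrees, then the opening, from -1 (shut) to 1 (fully open). A call has 1 to 8 rows; each row shifts and turns the commanded pose from where the row before left it; what a row does not reach is not made up. A row lasts 1/8 s, in which the tool goes at most 62.5 mm and 10.7 degrees, less where a joint would pass 70% of its speed; a pose out of reach is approached as far as the arm can. A call is refused whole if a number of a shift passes 62.5 or a number of a turn 10.7, either way. A call with a gripper value outside its range is refused whole. The fingers move at their own pace and stop on an object; FORCE is the grip in N (left out, the last holds). Time passes only in rows, so rows that do not move let the fingers close. It gives the time, the measured TCP pose, the force, the opening and the grip force at its end, in the units of the state.
- sense(): the state, without advancing time (a new reading comes with each control period).
- capture(name): name is "scene" or "top" or "wrist"; returns a dict with "image" (384x512x3 uint8, red, green, blue), "fx", "fy", "cx", "cy" (pixels), "rvec" (rotation vector, rad) and "tvec" (3), from world to camera coordinates, as OpenCV has them; the wrist camera has in their place "hand_eye" (4x4, takes a point from camera to tool coordinates, whose origin is the TCP and whose axes are the flange's). Camera axes: x right, y down, z forward; pixel columns grow to the right and rows downward; lengths in mm; the calibration is good to about 2 mm. A picture is of the moment at which its call begins: read the wrist's pose just before it. There is no depth.
- finish_job(): hands the job in; it is judged then, once.
The state is a dict: "time_s": time; "joints": joint angles; "dq": joint speeds; "tau": joint torques, N m; "eef_pos": TCP position; "ee_rot": TCP orientation; "force": force on the tool from outside, world axes, zero at the start; "wrist_torque": the same for the moment, N m; "grip_width": opening from 0.0 (shut) to 1.0 (fully open); "grip_force": force on a finger pad.
Only numpy, scipy, OpenCV 4.12 (cv2) and the standard library are available. Lean on these libraries where they do the work, as an engineer would, in place of code of your own. Each camera call takes 0.05 s, during which the arm holds its last target. There are 200 camera calls.

## Working session

There is one attempt and no reset: what is moved stays moved. The work goes in short steps, Python scripts to look and compute and a shell command to move; the robot and the scene stay as the last step left them, time stands still between calls to the robot, and variables do not carry over. Pictures are saved under pics/ and viewed, at most 14 in all, crops included, and the job is handed in when it is done.

```bash
ls; mkdir -p pics
python3 - <<'E'
from rig import *
import cv2
print(sense())
for n in("scene","top"):
    c=capture(n); cv2.imwrite(f"pics/{n}0.png",cv2.resize(c["image"][:,:,::-1],(800,600),interpolation=cv2.INTER_CUBIC))
    print({k:v for k,v in c.items() if k!="image"})
E
```

```text
pics
{'time_s': 0.0, 'joints': array([-1.44742145e+00,  3.13410000e-01,  1.49845106e+00,  1.09752603e-05,
        1.33096023e+00, -2.23407798e-01]), 'dq': array([-0.00025082, -0.00040201, -0.00019879,  0.00092587, -0.00014459,
       -0.00058233]), 'tau': array([ 6.43055341e-05, -4.12267256e+01, -2.59741348e+01, -1.96564483e-04,
        4.21210541e-03,  1.48708182e-05]), 'eef_pos': array([ 178.39027028, -493.5042701 ,  238.75026665]), 'ee_rot': array([-6.13282032e-04,  9.85005386e-01,  1.72522500e-01,  3.60362305e-05]), 'force': array([ 0.06360576, -0.62623218,  0.48592537]), 'wrist_torque': array([-0.00268379,  0.01581996,  0.00974239]), 'grip_force': 0.0, 'grip_width': 0.9993617445825704}
{'fx': 408.7496954005059, 'fy': 408.7496954005059, 'cx': 255.62331260337686, 'cy': 194.10084639211624, 'rvec': array([ 2.12505767,  1.30785087, -0.45628084]), 'tvec': array([-345.98360297, -280.38863223, 1713.30388978])}
{'fx': 370.34648348726415, 'fy': 370.34648348726415, 'cx': 252.92536120622168, 'cy': 187.14692255746192, 'rvec': array([ 2.12617241, -2.1357025 ,  0.1855531 ]), 'tvec': array([  89.50129339,  602.53108666, 1181.67570578])}
```

View pics/top0.png

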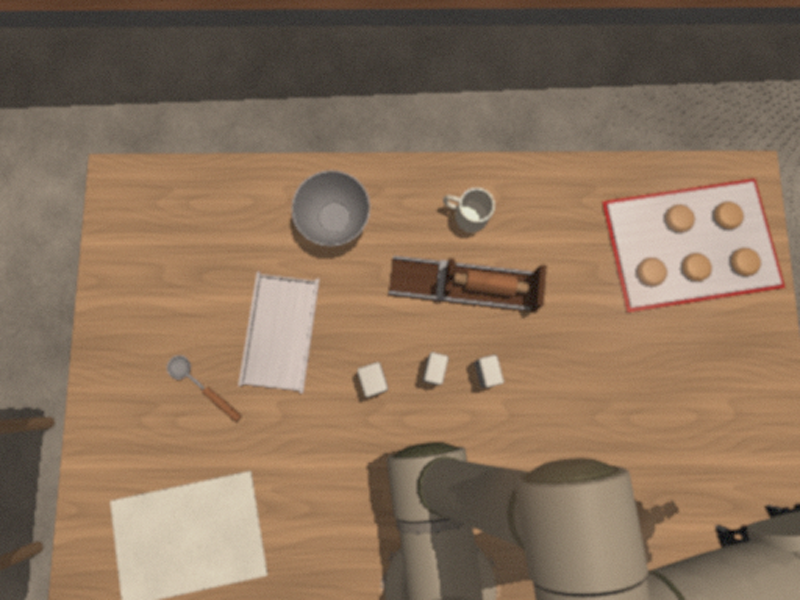

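View pics/scene0.png

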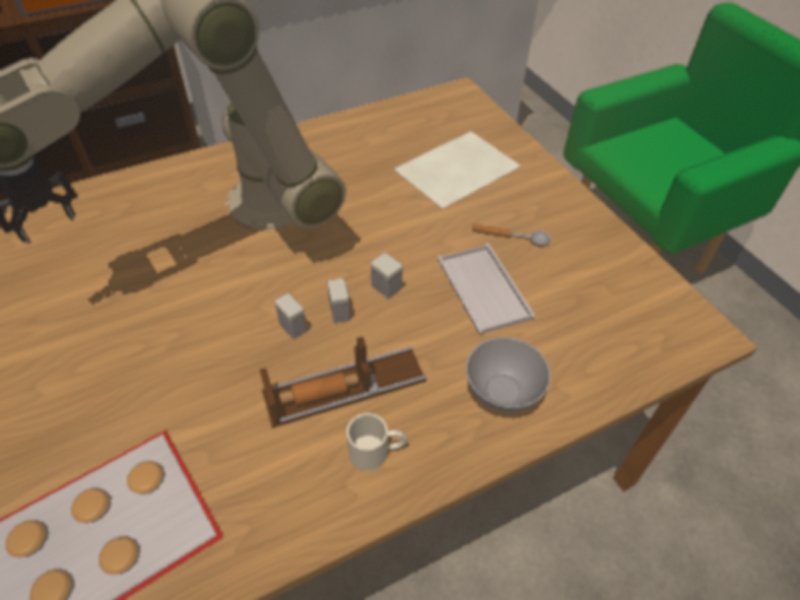

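The top view shows three tins (lids near (372,380), (436,369), (490,372)). The rack runs from about (392,275) to (545,288), with the fixed end on the right and the pin inside. The tray is at (279,332), the mug at (473,210) and the spoon at (205,388). The scene view confirms three tins. Next I'll enlarge a crop.

```bash
cat > h.py <<'E'
from rig import *
import cv2, numpy as np
from scipy.spatial.transform import Rotation as R
def cam(c):
    if "rvec" in c:
        Rm=cv2.Rodrigues(c["rvec"])[0]; return Rm.T, -Rm.T@c["tvec"]
    s=c["s"]; q=s["ee_rot"]; Rt=R.from_quat(np.r_[q[1:],q[0]]).as_matrix()
    H=c["hand_eye"]; return Rt@H[:3,:3], Rt@H[:3,3]+s["eef_pos"]
def shot(n):
    s=sense(); c=capture(n); c["s"]=s; return c
def px2w(c,u,v,z):
    Rw,p=cam(c); d=Rw@np.array([(u-c["cx"])/c["fx"],(v-c["cy"])/c["fy"],1]); return p+d*(z-p[2])/d[2]
def w2px(c,P):
    Rw,p=cam(c); q=Rw.T@(np.array(P)-p); return np.array([c["fx"]*q[0]/q[2]+c["cx"],c["fy"]*q[1]/q[2]+c["cy"]])
def crop(c,u0,v0,k,name,w=800,h=600):
    im=c["image"][:,:,::-1][v0:v0+int(h/k),u0:u0+int(w/k)]
    cv2.imwrite("pics/"+name,cv2.resize(im,None,fx=k,fy=k,interpolation=cv2.INTER_CUBIC))
E
python3 - <<'E'
from h import *
c=shot("top"); crop(c,140,150,3.6,"top1.png")
f=lambda u,v,z:px2w(c,(u+.5)*.64-.5,(v+.5)*.64-.5,z).round(0)
print(cam(c)[1])
for n,u,v,z in [("tinL",372,380,84),("tinM",436,369,84),("tinR",490,372,84),("tray",279,332,10),("endL",390,277,14),("endR",545,288,86),("pin",492,283,40),("mug",476,206,85),("bowl",331,208,70)]: print(n,f(u,v,z))
E
```

```text
[ 390.04511051   87.69884859 1267.9059071 ]
tinL [418. 135.  84.]
tinM [440.   5.  84.]
tinR [ 433. -104.   84.]
tray [524. 341.  10.]
endL [645.  99.  14.]
endR [ 606. -224.   86.]
pin [ 625. -122.   40.]
mug [784. -86.  85.]
bowl [786. 225.  70.]
```

View pics/top1.png

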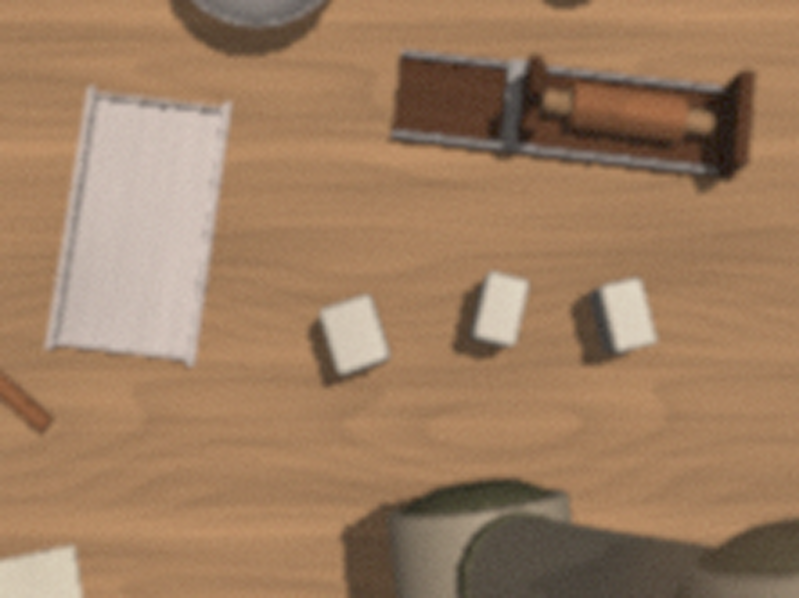

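Crop: lid corners are L (319,316),(369,296),(388,358),(337,376), M (491,271),(528,278),(514,346),(475,340) and R (598,291),(637,279),(656,343),(612,352). Rack rails run (403,53)→(725,90) and (391,138)→(718,172). The pin's tips are at (543,98) and (716,121). The tray corners are (92,90),(230,103),(192,364),(48,347).

Run:
```python
from h import *
c=shot("top")
f=lambda p,z:px2w(c,140+(p[0]+.5)/3.6-.5,150+(p[1]+.5)/3.6-.5,z)
def rect(n,pts,z):
    P=np.array([f(p,z)[:2] for p in pts]); e=np.roll(P,-1,0)-P
    print(n,P.mean(0).round(1),"edges",np.linalg.norm(e,axis=1).round(0),"ang",np.degrees(np.arctan2(e[:,1],e[:,0])).round(1))
rect("L",[(319,316),(369,296),(388,358),(337,376)],84)
rect("M",[(491,271),(528,278),(514,346),(475,340)],84)
rect("R",[(598,291),(637,279),(656,343),(612,352)],84)
rect("tray",[(92,90),(230,103),(192,364),(48,347)],15)
rect("rackfloor",[(403,53),(725,90),(718,172),(391,138)],14)
rect("pin",[(543,98),(716,121)],30)
rect("endtop",[(752,72),(733,178)],86)
rect("tab",[(530,57),(545,60)],142)
```

```text
L [418.1 135.6] edges [47. 57. 47. 54.] ang [ -68.5 -162.9  109.    17.2]
M [441.7   4.5] edges [33. 61. 35. 62.] ang [-101.   167.2   81.1  -13.9]
R [ 434.6 -104.3] edges [36. 58. 40. 54.] ang [ -73.4 -165.2  101.1   11.4]
tray [525.6 339. ] edges [133. 248. 135. 246.] ang [-95.7 172.9  83.1  -7.5]
rackfloor [630.4 -58. ] edges [311.  80. 313.  84.] ang [-97.  172.6  83.7  -8.1]
pin [ 630.4 -122.8] edges [164. 164.] ang [-98.  82.]
endtop [ 605.2 -214.9] edges [99. 99.] ang [167.4 -12.6]
tab [654.  -25.7] edges [13. 13.] ang [-101.9   78.1]
```

```bash
python3 -m handwheel '[[[56,47,0,0,0,7.9,1],[56,47,0,0,0,7.9,1],[56,47,0,0,0,7.9,1],[56,47,0,0,0,7.9,1],[56,47,0,0,0,7.9,1],[56,47,0,0,0,7.9,1],[56,47,0,0,0,7.9,1],[54,46,0,0,0,7.9,1]]]' 40
python3 - <<'E'
from h import *
c=shot("wrist"); s=c["s"]; print(s["eef_pos"],s["ee_rot"],s["joints"]); np.save("w1.npy",c,allow_pickle=True)
crop(c,0,0,1.56,"w1.png")
E
```

```text
time_s: 1.2
eef_pos: [562.5, -170.4, 239.2]
ee_rot: [0.0, 0.747, 0.665, -0.0]
force: [1.0, -0.3, 0.6]
grip_width: 1.007
grip_force: 0.0
[ 562.47372147 -170.35263311  239.22922557] [ 2.03274838e-05  7.47021389e-01  6.64800000e-01 -6.28409614e-05] [-4.93228293e-01  4.52701635e-01  1.29790112e+00 -1.34163809e-04
  1.39099485e+00 -3.76860090e-01]
```

View pics/w1.png

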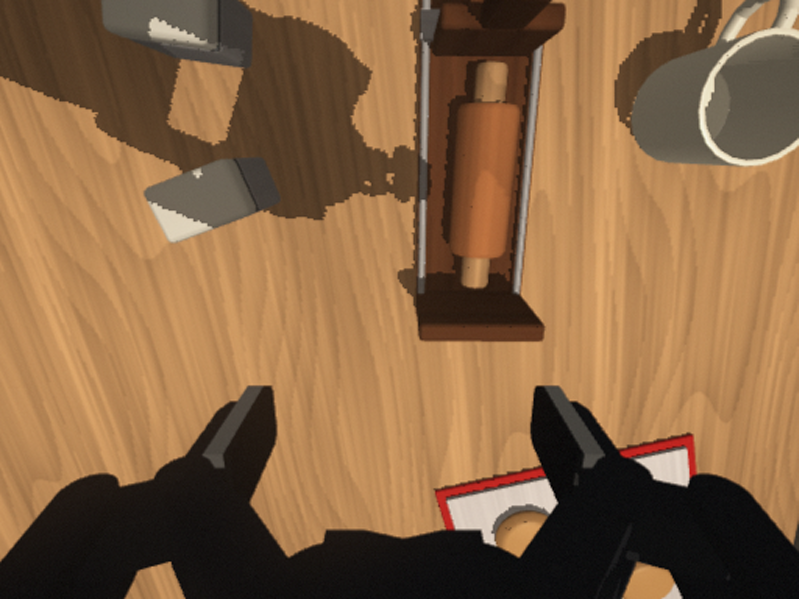

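The wrist view shows the pin from (491,62) to (475,288), with the rails on either side: left (427,55)→(419,290), right (541,50)→(517,290). The top of the fixed end board is at (419,325)-(543,325), and the mug is at right.

Run:
```python
from h import *
c=np.load("w1.npy",allow_pickle=True).item()
f=lambda u,v,z:px2w(c,(u+.5)/1.56-.5,(v+.5)/1.56-.5,z).round(1)[:2]
for n,a in dict(lipL1=(426,60,14),lipL2=(420,285,14),lipR1=(540,60,14),lipR2=(517,285,14),endL=(419,325,86),endR=(543,325,86),endbL=(419,340,86),endbR=(544,340,86),pin1=(491,62,32),pin2=(475,288,32),bar1=(487,103,40),bar2=(477,256,40),floorL=(427,292,8),floorR=(513,292,8)).items(): print(n,f(*a))
t=np.radians(-6.7)
print(w2px(c,[630,-120,30])*1.56)
```

```text
lipL1 [596.1 -31.7]
lipL2 [ 574.3 -199.2]
lipR1 [677.6 -41.2]
lipR2 [ 655.1 -208.6]
endL [ 570.2 -206. ]
endR [ 655.4 -216. ]
endbL [ 569.  -217.2]
endbR [ 655.9 -227.4]
pin1 [639. -41.]
pin2 [ 617.6 -201.3]
bar1 [633.3 -67. ]
bar2 [ 619.7 -173.4]
floorL [ 579.6 -207.9]
floorR [ 652.9 -216.5]
[483.87390088 181.40298408]
```

```bash
python3 -m handwheel '[[[33,25,0,0,0,-0.3,1],[32,25,0,0,0,0,1],[0,0,-55,0,0,0,1],[0,0,-55,0,0,0,1],[0,0,-50,0,0,0,1],[0,0,0,0,0,0,1]]]'
```

```text
time_s: 2.0
eef_pos: [624.2, -121.3, 75.9]
ee_rot: [-0.003, 0.75, 0.661, -0.002]
force: [-0.1, -0.2, 2.0]
grip_width: 1.002
grip_force: 0.0
```

```bash
python3 -m handwheel '[[[3,0,-20,0,0,0,1],[0,0,-20,0,0,0,1],[0,0,-10,0,0,0,1],[0,0,0,0,0,0,-1],[0,0,0,0,0,0,-1],[0,0,0,0,0,0,-1],[0,0,0,0,0,0,-1],[0,0,0,0,0,0,-1]]]' 40
```

```text
time_s: 3.0
eef_pos: [629.6, -122.2, 30.3]
ee_rot: [0.001, 0.75, 0.661, 0.0]
force: [-1.2, 0.9, 5.0]
grip_width: 0.503
grip_force: 42.8
```

```bash
python3 -m handwheel '[[[0,0,20,0,0,0,-1],[0,0,55,0,0,0,-1],[0,0,60,0,0,0,-1],[0,0,60,0,0,0,-1],[-8,40,10,0,0,7,-1],[-10,45,0,0,0,9,-1],[-10,45,0,0,0,9,-1],[-10,45,0,0,0,9,-1]]]'
python3 -m handwheel '[[[-10,45,0,0,0,9,-1],[-10,45,0,0,0,9,-1],[-10,45,0,0,0,9,-1],[-10,45,0,0,0,9,-1],[-10,45,0,0,0,9,-1],[-10,45,0,0,0,9,-1],[-8,25,-20,0,0,4,-1],[0,0,0,0,0,0,-1]]]'
```

```text
time_s: 4.0
eef_pos: [590.4, 54.5, 235.4]
ee_rot: [0.0, 0.522, 0.853, 0.0]
force: [1.1, -0.6, -1.4]
grip_width: 0.499
grip_force: 42.0
time_s: 5.0
eef_pos: [521.7, 349.2, 213.6]
ee_rot: [-0.001, 0.044, 0.999, -0.0]
force: [-0.2, 0.2, -2.3]
grip_width: 0.504
grip_force: 41.9
```

```bash
python3 -m handwheel '[[[4,-10,-40,0,0,-2,-1],[0,0,-55,0,0,0,-1],[0,0,-50,0,0,0,-1],[0,0,-25,0,0,0,-1],[0,0,0,0,0,0,-1]]]'
```

```text
time_s: 5.62
eef_pos: [527.1, 336.8, 43.8]
ee_rot: [-0.001, 0.064, 0.998, -0.001]
force: [-0.0, 0.1, -2.0]
grip_width: 0.5
grip_force: 41.8
```

```bash
python3 -m handwheel '[[[0,0,-8,0,0,0,-1],[0,0,-5,0,0,0,-1],[0,0,-3,0,0,0,-1],[0,0,0,0,0,0,-1]]]'
```

```text
time_s: 6.12
eef_pos: [527.1, 338.1, 28.4]
ee_rot: [0.0, 0.063, 0.998, -0.0]
force: [0.3, -0.1, -1.5]
grip_width: 0.506
grip_force: 41.9
```

```bash
python3 -m handwheel '[[[0,0,-2,0,0,0,-1],[0,0,-1.5,0,0,0,-1],[0,0,0,0,0,0,-1]]]'
```

```text
time_s: 6.5
eef_pos: [527.2, 338.1, 25.3]
ee_rot: [0.0, 0.063, 0.998, 0.0]
force: [-2.7, -1.1, 3.2]
grip_width: 0.506
grip_force: 42.5
```

```bash
python3 -m handwheel '[[[0,0,0,0,0,0,1],[0,0,0,0,0,0,1],[0,0,0,0,0,0,1],[0,0,20,0,0,0,1],[0,0,55,0,0,0,1],[0,0,60,0,0,0,1],[0,0,60,0,0,0,1],[0,0,30,0,0,0,1]]]'
python3 - <<'E'
from h import *
c=shot("top"); crop(c,140,150,3.6,"top2.png"); np.save("t2.npy",c,allow_pickle=True)
print(c["s"]["joints"])
E
```

```text
time_s: 7.5
eef_pos: [527.5, 338.2, 255.3]
ee_rot: [0.003, 0.063, 0.998, 0.001]
force: [-0.7, -0.2, 0.7]
grip_width: 1.001
grip_force: 0.0
[ 3.83492051e-01  5.30841493e-01  1.13665913e+00  3.40054242e-06
  1.46754426e+00 -1.06119912e+00]
```

View pics/top2.png

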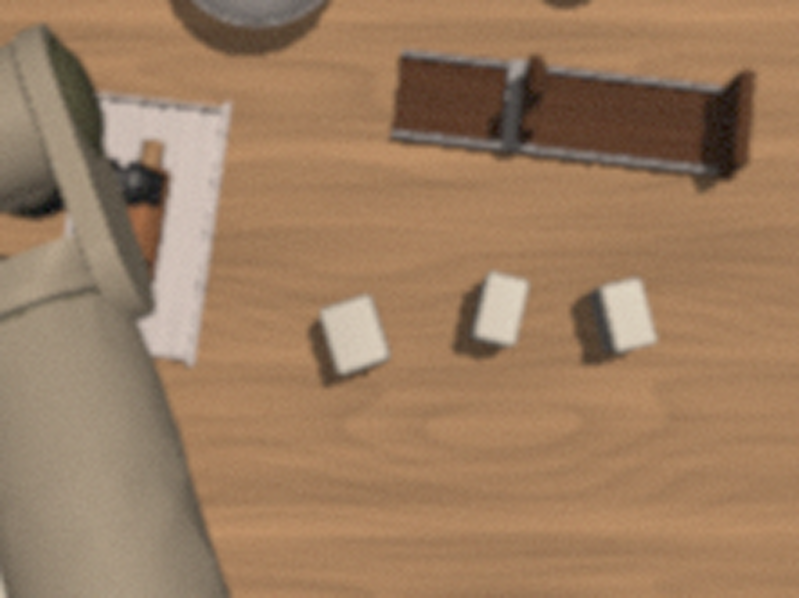

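The pin lies in the tray, only three tins are present, and the jaw is near (515,105).

```bash
python3 -m handwheel '[[[13,-45,0,0,0,0,1],[14,-45,0,0,0,0,1],[14,-45,0,0,0,0,1],[14,-45,0,0,0,0,1],[14,-45,0,0,0,0,1],[14,-45,0,0,0,0,1],[14,-45,0,0,0,0,1],[12,-42,0,0,0,0,1]]]'
python3 -m handwheel '[[[0,0,0,0,0,0,1]]]'
python3 - <<'E'
from h import *
c=shot("wrist"); crop(c,0,0,1.56,"w2.png"); np.save("w2.npy",c,allow_pickle=True)
E
```

```text
time_s: 8.55
eef_pos: [636.3, -20.6, 251.1]
ee_rot: [0.001, 0.063, 0.998, -0.0]
force: [-0.7, 0.8, 0.5]
grip_width: 0.997
grip_force: 0.0
time_s: 8.68
eef_pos: [636.3, -21.7, 250.4]
ee_rot: [0.0, 0.065, 0.998, -0.0]
force: [-0.2, 0.5, 0.9]
grip_width: 1.0
grip_force: 0.0
```

View pics/w2.png

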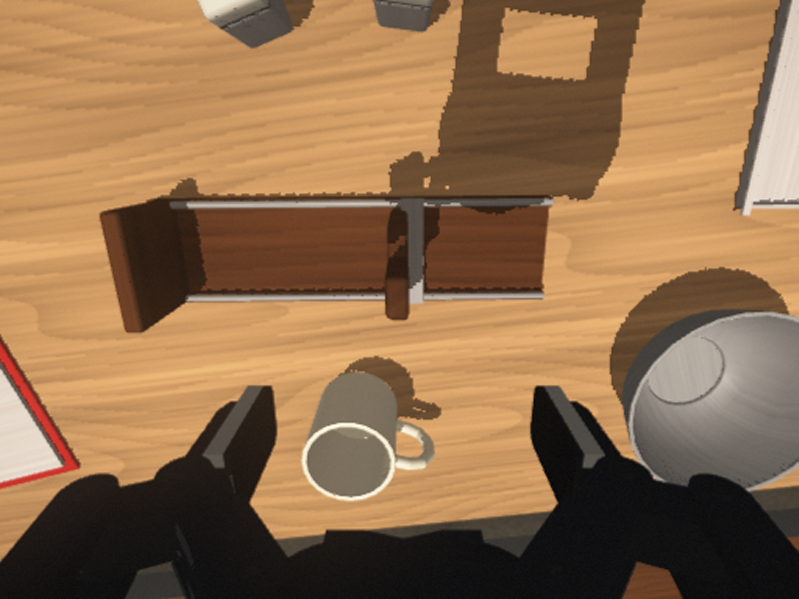

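The jaw tab shows at about (386–409, 276–318). The rack is empty and lies between (103,215) and (550,200). The mug and bowl are clear below.

Run:
```python
from h import *
c=np.load("w2.npy",allow_pickle=True).item()
f=lambda u,v,z:px2w(c,(u+.5)/1.56-.5,(v+.5)/1.56-.5,z).round(1)[:2]
g=lambda *P:(w2px(c,P)*1.56).round(0)
for a in [(387,276),(409,276),(387,304),(409,304),(388,318),(408,318)]: print(a,f(*a,142),f(*a,88))
E1=np.array([614,-211.5]);d=np.array([.122,.9925]);x=np.array([.9925,-.122])
for y in(175,182,189):
  for zz,h in((142,13),(88,35)):
    print(y,zz,[g(*(E1+d*(y+t)+x*s),zz) for t in(0,14) for s in(-h,h)])
print([g(*(E1+x*s),86) for s in(-44,44)],[f(a,b,14) for a,b in((552,202),(544,296))],f(103,215,86),f(128,330,86))
```

```text
(387, 276) [621.8 -30. ] [636.6 -34. ]
(409, 276) [623.4 -17.7] [638.5 -18.9]
(387, 304) [638.3 -32.3] [656.8 -36.8]
(409, 304) [640.  -19.8] [658.8 -21.5]
(388, 318) [646.9 -33. ] [667.3 -37.6]
(408, 318) [648.4 -21.4] [669.1 -23.5]
175 142 [array([376., 278.]), array([377., 321.]), array([401., 278.]), array([401., 321.])]
175 88 [array([380., 224.]), array([382., 322.]), array([401., 224.]), array([402., 322.])]
182 142 [array([388., 278.]), array([389., 321.]), array([413., 278.]), array([413., 321.])]
182 88 [array([390., 224.]), array([392., 322.]), array([411., 224.]), array([412., 322.])]
189 142 [array([401., 278.]), array([401., 321.]), array([426., 278.]), array([425., 321.])]
189 88 [array([401., 224.]), array([402., 322.]), array([422., 223.]), array([421., 322.])]
[array([115., 212.]), array([141., 334.])] [array([612.3, 102.7]), array([692.5,  93.8])] [ 571.2 -214.9] [ 653.  -225.2]
```

```bash
python3 -m handwheel '[[[-1,-4,-40,0,0,0,1],[0,0,-50,0,0,0,1],[0,0,-40,0,0,0,1],[0,0,0,0,0,0,1],[0,0,0,0,0,0,-1],[0,0,0,0,0,0,-1],[0,0,0,0,0,0,-1],[0,0,0,0,0,0,-1]]]' 30
python3 -m handwheel '[[[0,0,0,0,0,0,-1],[0,0,0,0,0,0,-1],[0,0,0,0,0,0,-1],[0,0,0,0,0,0,-1]]]' 40
```

```text
time_s: 9.72
eef_pos: [635.4, -23.2, 120.5]
ee_rot: [0.001, 0.063, 0.998, -0.0]
force: [-2.1, 0.1, 6.8]
grip_width: 0.159
grip_force: 31.6
time_s: 10.22
eef_pos: [635.3, -23.2, 120.6]
ee_rot: [0.0, 0.063, 0.998, -0.0]
force: [-2.8, -2.0, 5.6]
grip_width: 0.155
grip_force: 41.3
```

```bash
python3 -m handwheel '[[[1.2,9.9,0,0,0,0,-1],[1.8,14.9,0,0,0,0,-1],[1.8,14.9,0,0,0,0,-1],[1.8,14.9,0,0,0,0,-1],[1.8,14.9,0,0,0,0,-1],[0.9,7,0,0,0,0,-1],[0,0,0,0,0,0,-1]]]'
```

```text
time_s: 11.1
eef_pos: [644.8, 54.3, 120.6]
ee_rot: [0.001, 0.063, 0.998, 0.0]
force: [-0.1, 3.0, 5.4]
grip_width: 0.157
grip_force: 41.4
```

```bash
python3 -m handwheel '[[[0.5,4,0,0,0,0,-1],[0.5,4,0,0,0,0,-1],[0,0,0,0,0,0,-1]]]'; python3 -m handwheel '[[[0.2,2,0,0,0,0,-1],[0,0,0,0,0,0,-1]]]';python3 -m handwheel '[[[0.2,2,0,0,0,0,-1],[0,0,0,0,0,0,-1]]]'
```

```text
time_s: 11.48
eef_pos: [645.7, 61.6, 120.6]
ee_rot: [0.001, 0.063, 0.998, -0.0]
force: [-0.7, 0.5, 6.1]
grip_width: 0.158
grip_force: 41.5
time_s: 11.72
eef_pos: [645.9, 63.3, 120.6]
ee_rot: [0.001, 0.063, 0.998, -0.0]
force: [-1.5, -0.5, 5.8]
grip_width: 0.155
grip_force: 41.5
time_s: 11.98
eef_pos: [646.1, 65.3, 120.6]
ee_rot: [0.001, 0.063, 0.998, -0.0]
force: [-1.9, -1.4, 5.7]
grip_width: 0.158
grip_force: 41.4
```

```bash
for i in 1 2 3; do python3 -m handwheel '[[[0.2,2,0,0,0,0,-1],[0,0,0,0,0,0,-1]]]' | grep -E "pos|force"; done
```

```text
eef_pos: [646.2, 65.9, 120.6]
force: [-2.2, -7.6, 7.2]
grip_force: 41.5
eef_pos: [646.2, 66.1, 120.5]
force: [-5.0, -16.5, 6.5]
grip_force: 41.8
eef_pos: [646.3, 66.2, 120.5]
force: [-7.8, -25.7, 7.5]
grip_force: 42.3
```

```bash
python3 -m handwheel '[[[0,0,0,0,0,0,1],[0,0,0,0,0,0,1],[0,0,10,0,0,0,1],[0,0,40,0,0,0,1],[0,0,50,0,0,0,1],[0,0,20,0,0,0,1],[0,0,0,0,0,0,1]]]'
cat > tins.py <<'E'
from h import *
c=shot("top"); im=c["image"]; g=im.min(2).astype(int); sat=im.max(2).astype(int)-g
m=((g>150)&(sat<45)).astype(np.uint8)
for k in cv2.findContours(m,cv2.RETR_EXTERNAL,cv2.CHAIN_APPROX_NONE)[0]:
    if not 60<cv2.contourArea(k)<500: continue
    P=np.array([px2w(c,*p[0],84)[:2] for p in k],np.float32)
    (x,y),(a,b),t=cv2.minAreaRect(P)
    if b>a: a,b,t=b,a,t+90
    print("lid",round(x,1),round(y,1),"size+1px",round(a+3.2),round(b+3.2),"ang",round((t+90)%180-90,1))
E
python3 tins.py
```

```text
time_s: 13.6
eef_pos: [646.9, 71.9, 241.8]
ee_rot: [0.002, 0.063, 0.998, 0.0]
force: [-0.4, -0.4, -0.7]
grip_width: 0.997
grip_force: 0.0
lid 436.7 -106.8 size+1px 59 37 ang 12.2
lid 767.3 -73.5 size+1px 59 26 ang 54.6
```

```bash
python3 -m handwheel '[[[-30,-25,0,0,0,-10,1],[-30,-25,0,0,0,-10,1],[-30,-25,0,0,0,-10,1],[-30,-25,0,0,0,-10,1],[-30,-25,0,0,0,-10,1],[-30,-25,-20,0,0,-10,1],[-31,-28,-30,0,0,-10,1],[0,0,0,0,0,0,1]]]'
python3 tins.py
```

```text
time_s: 14.65
eef_pos: [432.8, -106.7, 187.2]
ee_rot: [-0.003, 0.626, 0.78, -0.001]
force: [0.8, -0.7, 0.8]
grip_width: 0.998
grip_force: 0.0
lid 420.6 134.4 size+1px 59 47 ang 18.1
lid 449.2 3.4 size+1px 44 36 ang -14.9
lid 766.0 -75.2 size+1px 66 26 ang 61.9
```

```bash
python3 -m handwheel '[[[3,1,-35,0,0,0,1],[0,0,-50,0,0,0,1],[0,0,-40,0,0,0,1],[0,0,-12,0,0,0,1],[0,0,0,0,0,0,-1],[0,0,0,0,0,0,-1],[0,0,0,0,0,0,-1],[0,0,0,0,0,0,-1]]]' 40
```

```text
time_s: 15.7
eef_pos: [439.4, -105.8, 54.2]
ee_rot: [0.001, 0.624, 0.781, 0.0]
force: [1.4, 1.2, 7.5]
grip_width: 0.702
grip_force: 44.7
```

```bash
python3 -m handwheel '[[[0,0,15,0,0,0,-1],[0,0,50,0,0,0,-1],[0,0,55,0,0,0,-1],[45,-20,0,0,0,-7,-1],[45,-20,0,0,0,-7,-1],[45,-21,0,0,0,-6,-1],[42,-20,0,0,0,0,-1],[0,0,0,0,0,0,-1]]]'
```

```text
time_s: 16.7
eef_pos: [616.7, -187.4, 171.8]
ee_rot: [-0.0, 0.75, 0.661, -0.0]
force: [-1.0, 0.4, -0.9]
grip_width: 0.7
grip_force: 45.0
```

```bash
python3 -m handwheel '[[[0,0,-40,0,0,0,-1],[0,0,-40,0,0,0,-1],[0,0,-20,0,0,0,-1],[0,0,-4,0,0,0,-1],[0,0,0,0,0,0,-1]]]'; python3 -m handwheel '[[[0,0,-3,0,0,0,-1],[0,0,0,0,0,0,-1]]]'
```

```text
time_s: 17.32
eef_pos: [615.5, -186.4, 69.9]
ee_rot: [0.001, 0.75, 0.661, 0.0]
force: [-0.6, 0.3, -0.7]
grip_width: 0.7
grip_force: 45.1
time_s: 17.58
eef_pos: [615.5, -186.5, 66.2]
ee_rot: [0.0, 0.75, 0.661, 0.0]
force: [0.7, 0.7, -1.7]
grip_width: 0.698
grip_force: 45.1
```

Run:
```python
from h import *
c=shot("wrist"); crop(c,0,0,1.56,"w3.png"); np.save("w3.npy",c,allow_pickle=True)
```

```text
(no output)
```

View pics/w3.png

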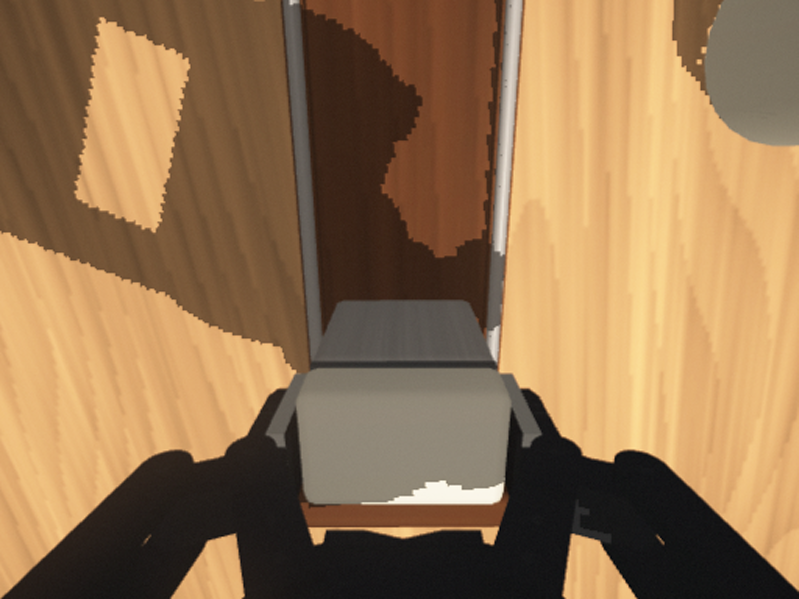

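The tin sits centred between the lips (its bottom edge spans 338–468, the lips 318–492) and is square, with the end board just behind it at (400,515).

```bash
python3 -m handwheel '[[[0,0,-3,0,0,0,-1],[0,0,0,0,0,0,-1]]]'; python3 -m handwheel '[[[0,0,-1.5,0,0,0,-1],[0,0,0,0,0,0,-1]]]'
```

```text
time_s: 17.88
eef_pos: [615.3, -186.4, 62.5]
ee_rot: [-0.0, 0.75, 0.661, -0.0]
force: [0.0, -0.4, -2.2]
grip_width: 0.695
grip_force: 45.1
time_s: 18.12
eef_pos: [615.4, -186.5, 62.2]
ee_rot: [0.0, 0.75, 0.661, -0.0]
force: [-3.0, 1.2, 5.6]
grip_width: 0.697
grip_force: 45.9
```

```bash
python3 -m handwheel '[[[0,0,0,0,0,0,1],[0,0,0,0,0,0,1],[0,0,0,0,0,0,1],[0,0,15,0,0,0,1],[0,0,50,0,0,0,1],[0,0,50,0,0,0,1],[0,0,0,0,0,0,1],[0,0,0,0,0,0,1]]]'
python3 tins.py
```

```text
time_s: 19.12
eef_pos: [615.2, -186.3, 176.2]
ee_rot: [-0.0, 0.75, 0.661, -0.0]
force: [0.3, -0.5, -0.6]
grip_width: 0.999
grip_force: 0.0
lid 432.2 137.9 size+1px 46 35 ang -71.1
lid 767.0 -73.4 size+1px 58 26 ang 61.9
```

```bash
python3 -m handwheel '[[[-40,27,0,0,0,-1,1],[-40,27,0,0,0,-1,1],[-40,27,0,0,0,-1,1],[-40,27,0,0,0,-1,1],[0,0,0,0,0,0,1]]]'
python3 - <<'E'
from h import *
c=shot("wrist"); crop(c,0,0,1.56,"w4.png"); np.save("w4.npy",c,allow_pickle=True)
E
python3 tins.py
```

```text
time_s: 19.8
eef_pos: [453.0, -76.7, 175.5]
ee_rot: [-0.001, 0.773, 0.635, -0.001]
force: [1.0, -0.7, 1.0]
grip_width: 0.998
grip_force: 0.0
lid 420.6 134.5 size+1px 59 47 ang 18.1
lid 617.6 -188.7 size+1px 59 37 ang -7.5
lid 767.4 -72.7 size+1px 60 26 ang 61.9
```

View pics/w4.png

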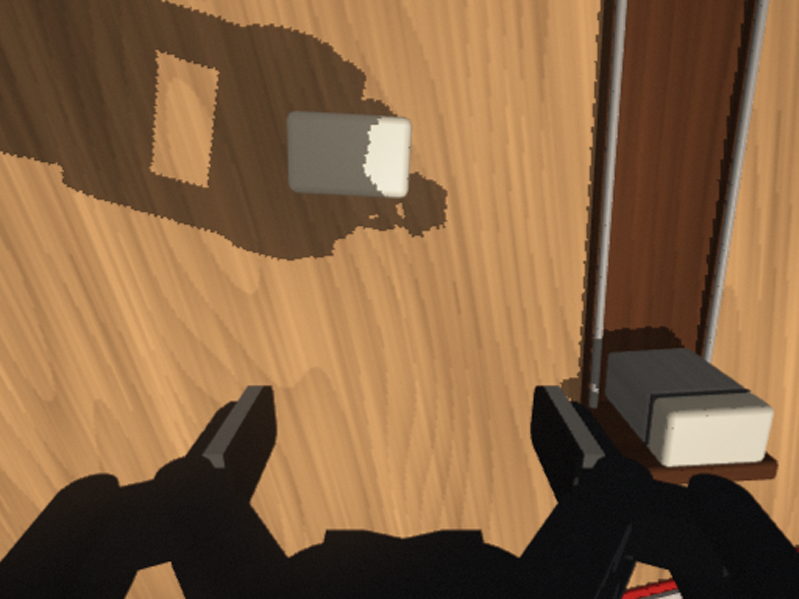

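Tin R stands square in the rack. M's lid corners are (289,112),(410,118),(409,197),(290,190).

Run:
```python
from h import *
c=np.load("w4.npy",allow_pickle=True).item()
P=np.array([px2w(c,(u+.5)/1.56-.5,(v+.5)/1.56-.5,84)[:2] for u,v in((289,112),(410,118),(409,197),(290,190))])
e=np.roll(P,-1,0)-P; print(P.mean(0),np.linalg.norm(e,axis=1),np.degrees(np.arctan2(e[:,1],e[:,0])))
```

```text
[443.4276005    4.85088356] [56.65188455 36.31585362 58.75465277 35.63467976] [ -13.81395944 -101.67411476  165.53890663   74.99125257]
```

```bash
python3 -m handwheel '[[[-5,41,0,0,0,-1.5,1],[-5,41,0,0,0,0,1],[0,0,-45,0,0,0,1],[0,0,-45,0,0,0,1],[0,0,-25,0,0,0,1],[0,0,0,0,0,0,1]]]'
```

```text
time_s: 20.65
eef_pos: [445.1, 3.3, 59.7]
ee_rot: [-0.002, 0.781, 0.624, -0.001]
force: [0.2, -0.1, -0.4]
grip_width: 1.001
grip_force: 0.0
```

```bash
python3 -m handwheel '[[[-1,1.5,-6,0,0,0,1],[0,0,0,0,0,0,1],[0,0,0,0,0,0,-1],[0,0,0,0,0,0,-1],[0,0,0,0,0,0,-1],[0,0,0,0,0,0,-1],[0,0,0,0,0,0,-1]]]' 40
python3 -m handwheel '[[[0,0,15,0,0,0,-1],[0,0,50,0,0,0,-1],[0,0,55,0,0,0,-1],[0,0,0,0,0,0,-1]]]'
```

```text
time_s: 21.52
eef_pos: [444.5, 5.0, 55.9]
ee_rot: [0.0, 0.781, 0.624, 0.0]
force: [-2.6, 0.1, 5.9]
grip_width: 0.696
grip_force: 44.2
time_s: 22.02
eef_pos: [446.0, 4.7, 178.6]
ee_rot: [0.003, 0.781, 0.624, 0.002]
force: [0.7, -0.1, -3.4]
grip_width: 0.699
grip_force: 45.5
```

```bash
python3 -m handwheel '[[[44,-37,0,0,0,2,-1],[44,-37,0,0,0,2,-1],[44,-37,0,0,0,1.7,-1],[43,-36.5,0,0,0,0,-1],[0,0,0,0,0,0,-1],[0,0,0,0,0,0,-1]]]'
```

```text
time_s: 22.78
eef_pos: [618.6, -142.0, 173.5]
ee_rot: [-0.002, 0.749, 0.662, -0.001]
force: [0.3, 1.0, -1.7]
grip_width: 0.692
grip_force: 46.3
```

```bash
python3 -m handwheel '[[[2,0,-40,0,0,0,-1],[0,0,-40,0,0,0,-1],[0,0,-20,0,0,0,-1],[0,0,-4,0,0,0,-1],[0,0,0,0,0,0,-1]]]'; python3 -m handwheel '[[[0,0,-3,0,0,0,-1],[0,0,-2,0,0,0,-1],[0,0,0,0,0,0,-1]]]'
```

```text
time_s: 23.4
eef_pos: [621.5, -142.1, 72.2]
ee_rot: [0.0, 0.749, 0.663, 0.0]
force: [1.0, 0.6, -2.7]
grip_width: 0.698
grip_force: 46.1
time_s: 23.78
eef_pos: [621.4, -142.5, 66.4]
ee_rot: [0.0, 0.749, 0.662, 0.0]
force: [0.4, -0.0, -2.5]
grip_width: 0.696
grip_force: 46.2
```

```bash
python3 -m handwheel '[[[0,0,-2.5,0,0,0,-1],[0,0,0,0,0,0,-1]]]'; python3 -m handwheel '[[[0,0,-1.5,0,0,0,-1],[0,0,0,0,0,0,-1]]]'
```

```text
time_s: 24.02
eef_pos: [621.6, -142.6, 64.0]
ee_rot: [0.0, 0.749, 0.662, 0.0]
force: [0.8, -0.3, -1.2]
grip_width: 0.699
grip_force: 46.5
time_s: 24.28
eef_pos: [621.7, -142.6, 64.0]
ee_rot: [0.001, 0.749, 0.662, 0.0]
force: [-4.0, 1.6, 10.4]
grip_width: 0.697
grip_force: 47.8
```

```bash
python3 -m handwheel '[[[0,0,0,0,0,0,1],[0,0,0,0,0,0,1],[0,0,0,0,0,0,1],[0,0,15,0,0,0,1],[0,0,50,0,0,0,1],[0,0,50,0,0,0,1],[-25,20,0,0,0,3,1],[-25,30,0,0,0,4,1]]]'
python3 -m handwheel '[[[-25,35,0,0,0,5,1],[-25,35,0,0,0,5,1],[-25,35,0,0,0,4,1],[-20,35,0,0,0,4,1],[-20,0,0,0,0,0,1],[0,0,0,0,0,0,1]]]'
python3 - <<'E'
from h import *
c=shot("wrist"); crop(c,0,0,1.56,"w5.png"); np.save("w5.npy",c,allow_pickle=True)
E
python3 tins.py
```

```text
time_s: 25.28
eef_pos: [571.0, -92.4, 178.8]
ee_rot: [0.001, 0.707, 0.707, 0.0]
force: [0.4, 0.2, 0.1]
grip_width: 1.001
grip_force: 0.0
time_s: 26.02
eef_pos: [456.1, 47.8, 178.4]
ee_rot: [0.001, 0.588, 0.809, 0.0]
force: [0.6, -0.0, 1.0]
grip_width: 0.997
grip_force: 0.0
lid 617.6 -188.7 size+1px 59 37 ang -7.0
lid 623.9 -144.9 size+1px 59 37 ang -9.2
lid 767.3 -73.5 size+1px 59 26 ang 54.6
```

View pics/w5.png

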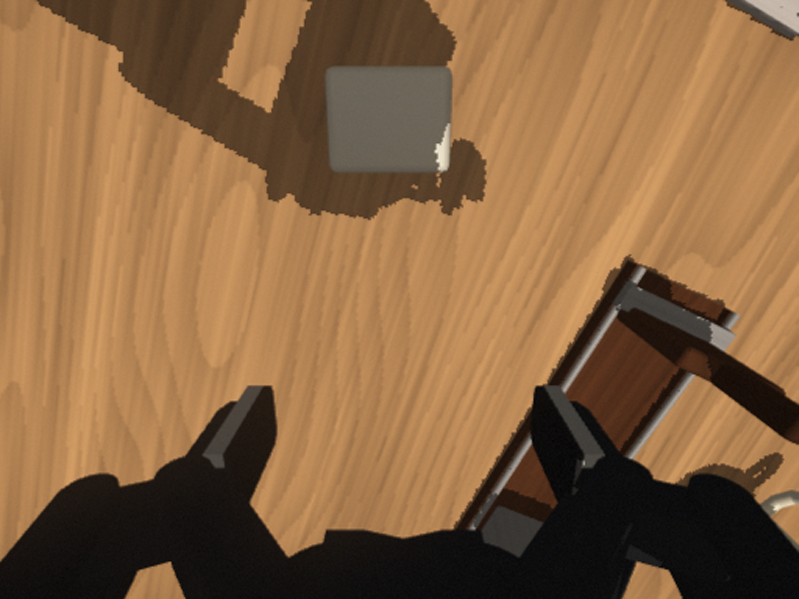

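L's lid corners are (327,67),(452,67),(449,172),(331,172). It is square to the tool, so it hasn't moved.

Run:
```python
from h import *
c=np.load("w5.npy",allow_pickle=True).item()
P=np.array([px2w(c,(u+.5)/1.56-.5,(v+.5)/1.56-.5,84)[:2] for u,v in((327,67),(452,67),(449,172),(331,172))])
e=np.roll(P,-1,0)-P; print(P.mean(0),np.linalg.norm(e,axis=1),np.degrees(np.arctan2(e[:,1],e[:,0])))
```

```text
[421.62327811 134.54118214] [57.4159707  46.46089494 58.11069573 46.43292921] [  18.02440595  -71.82335913 -162.00647096  107.31947105]
```

```bash
python3 -m handwheel '[[[-17,43.5,0,0,0,0,1],[-17,43.5,0,0,0,0,1],[0,0,-45,0,0,0,1],[0,0,-45,0,0,0,1],[0,0,-25,0,0,0,1],[0,0,0,0,0,0,1]]]'
```

```text
time_s: 26.88
eef_pos: [422.4, 134.2, 61.2]
ee_rot: [-0.001, 0.588, 0.809, -0.001]
force: [-0.7, -0.5, 0.9]
grip_width: 1.003
grip_force: 0.0
```

```bash
python3 -m handwheel '[[[0,0.5,-6,0,0,0,1],[0,0,0,0,0,0,1],[0,0,0,0,0,0,-1],[0,0,0,0,0,0,-1],[0,0,0,0,0,0,-1],[0,0,0,0,0,0,-1],[0,0,0,0,0,0,-1]]]' 40
python3 -m handwheel '[[[0,0,15,0,0,0,-1],[0,0,50,0,0,0,-1],[0,0,55,0,0,0,-1],[0,0,0,0,0,0,-1]]]'
```

```text
time_s: 27.75
eef_pos: [422.8, 135.0, 56.9]
ee_rot: [0.0, 0.588, 0.809, 0.0]
force: [-2.1, -0.3, 6.7]
grip_width: 0.699
grip_force: 44.1
time_s: 28.25
eef_pos: [424.0, 135.2, 179.6]
ee_rot: [0.003, 0.588, 0.809, 0.002]
force: [0.7, -0.4, -3.5]
grip_width: 0.693
grip_force: 44.8
```

```bash
python3 -m handwheel '[[[40,-46,0,0,0,-6.3,-1],[41,-46,0,0,0,-6.3,-1],[41,-46,0,0,0,-6.3,-1],[41,-46,0,0,0,-6.2,-1],[40.5,-45,0,0,0,0,-1],[0,0,0,0,0,0,-1],[0,0,0,0,0,0,-1]]]'
```

```text
time_s: 29.12
eef_pos: [625.2, -93.5, 174.7]
ee_rot: [-0.001, 0.75, 0.662, -0.001]
force: [-0.4, 0.8, -1.7]
grip_width: 0.702
grip_force: 45.1
```

```bash
python3 -m handwheel '[[[2,0,-40,0,0,0,-1],[0,0,-40,0,0,0,-1],[0,0,-20,0,0,0,-1],[0,0,-4,0,0,0,-1],[0,0,0,0,0,0,-1]]]'; python3 -m handwheel '[[[0,0,-3,0,0,0,-1],[0,0,-2.5,0,0,0,-1],[0,0,0,0,0,0,-1]]]';python3 -m handwheel '[[[0,0,-2.5,0,0,0,-1],[0,0,0,0,0,0,-1]]]'
```

```text
time_s: 29.75
eef_pos: [628.0, -93.4, 73.1]
ee_rot: [0.0, 0.749, 0.662, 0.0]
force: [0.2, -0.5, -1.8]
grip_width: 0.695
grip_force: 45.1
time_s: 30.12
eef_pos: [627.9, -94.0, 66.8]
ee_rot: [-0.0, 0.75, 0.662, -0.0]
force: [-0.2, 0.3, -1.8]
grip_width: 0.694
grip_force: 45.1
time_s: 30.38
eef_pos: [628.2, -94.1, 65.0]
ee_rot: [0.0, 0.75, 0.662, 0.0]
force: [-1.2, 0.7, 4.3]
grip_width: 0.694
grip_force: 45.8
```

```bash
python3 -m handwheel '[[[0,0,0,0,0,0,1],[0,0,0,0,0,0,1],[0,0,0,0,0,0,1],[0,0,15,0,0,0,1],[0,0,60,0,0,0,1],[0,0,60,0,0,0,1],[2,10,40,0,0,0,1],[2,15,10,0,0,10,1]]]'
python3 -m handwheel '[[[2,17,0,0,0,10,1],[2,17,0,0,0,10,1],[2,17,0,0,0,10,1],[2,17,0,0,0,10,1],[2,17,0,0,0,10,1],[2,17,0,0,0,10,1],[2,17,0,0,0,10,1],[0,16,0,0,0,10,1]]]'
python3 -m handwheel '[[[0,0,0,0,0,0,1]]]'
python3 - <<'E'
from h import *
c=shot("wrist"); crop(c,0,0,1.56,"w6.png"); np.save("w6.npy",c,allow_pickle=True)
E
```

```text
time_s: 31.38
eef_pos: [632.6, -69.1, 253.9]
ee_rot: [0.003, 0.688, 0.726, 0.001]
force: [0.6, -0.7, -0.4]
grip_width: 0.999
grip_force: 0.0
time_s: 32.38
eef_pos: [645.9, 66.7, 250.5]
ee_rot: [0.001, 0.059, 0.998, 0.0]
force: [0.2, 0.5, -0.1]
grip_width: 1.001
grip_force: 0.0
time_s: 32.5
eef_pos: [645.8, 66.8, 250.3]
ee_rot: [0.001, 0.062, 0.998, 0.0]
force: [-0.1, 0.3, -0.9]
grip_width: 0.998
grip_force: 0.0
```

View pics/w6.png

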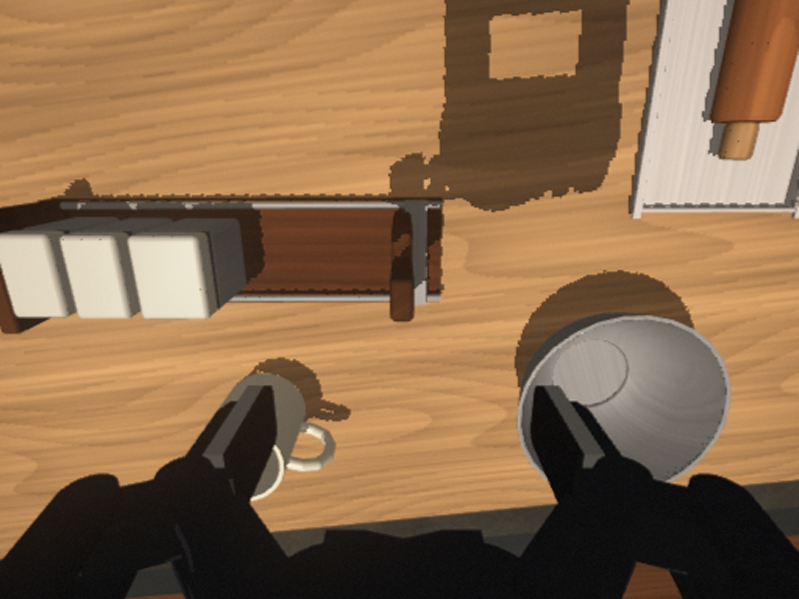

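The three tins stand in a row at (0–240, 225–318), square to the rack. The jaw tab is at (402,300) by the stop and the pin lies in the tray at upper right.

```bash
python3 -m handwheel '[[[0,0,-40,0,0,0,1],[0,0,-50,0,0,0,1],[0,0,-40,0,0,0,1],[0,0,0,0,0,0,-1],[0,0,0,0,0,0,-1],[0,0,0,0,0,0,-1],[0,0,0,0,0,0,-1],[0,0,0,0,0,0,-1]]]' 60
python3 -m handwheel '[[[0,0,0,0,0,0,-1],[-0.6,-5,0,0,0,0,-1],[-1.5,-12,0,0,0,0,-1],[-1.8,-15,0,0,0,0,-1],[-1.8,-15,0,0,0,0,-1],[-1.8,-15,0,0,0,0,-1],[-1.8,-15,0,0,0,0,-1],[-1.2,-10,0,0,0,0,-1]]]'
```

```text
time_s: 33.55
eef_pos: [646.4, 65.8, 120.8]
ee_rot: [0.001, 0.062, 0.998, -0.0]
force: [-1.7, -0.6, 6.0]
grip_width: 0.153
grip_force: 59.4
time_s: 34.55
eef_pos: [635.8, -21.0, 120.8]
ee_rot: [0.001, 0.062, 0.998, 0.0]
force: [-0.4, 3.0, 6.6]
grip_width: 0.15
grip_force: 59.5
```

```bash
python3 -m handwheel '[[[-1.2,-10,0,0,0,0,-1],[-1.2,-10,0,0,0,0,-1],[-1.0,-8,0,0,0,0,-1],[-0.6,-5,0,0,0,0,-1],[-0.4,-3,0,0,0,0,-1],[-0.4,-3,0,0,0,0,-1],[-0.4,-3,0,0,0,0,-1],[0,0,0,0,0,0,-1]]]'
python3 -m handwheel '[[[-0.4,-3,0,0,0,0,-1],[-0.4,-3,0,0,0,0,-1],[-0.2,-2,0,0,0,0,-1],[0,0,0,0,0,0,-1]]]'
for i in 1 2; do python3 -m handwheel '[[[-0.2,-2,0,0,0,0,-1],[0,0,0,0,0,0,-1]]]'| grep -E "pos|force"; done
```

```text
time_s: 35.55
eef_pos: [630.7, -62.8, 120.8]
ee_rot: [0.001, 0.062, 0.998, 0.0]
force: [-1.3, 1.3, 6.4]
grip_width: 0.151
grip_force: 59.5
time_s: 36.05
eef_pos: [629.8, -70.0, 120.8]
ee_rot: [0.001, 0.062, 0.998, 0.001]
force: [-1.2, 5.8, 6.8]
grip_width: 0.152
grip_force: 59.6
eef_pos: [629.6, -71.8, 120.8]
force: [-0.7, 6.4, 7.6]
grip_force: 59.6
eef_pos: [629.3, -73.8, 120.8]
force: [-1.6, 6.0, 7.4]
grip_force: 59.7
```

```bash
for i in 1 2 3; do python3 -m handwheel '[[[-0.2,-1.5,0,0,0,0,-1],[0,0,0,0,0,0,-1]]]'| grep -E "pos|force"; done
```

```text
eef_pos: [629.2, -75.1, 120.8]
force: [-0.9, 6.6, 7.8]
grip_force: 59.7
eef_pos: [629.0, -76.5, 120.8]
force: [-0.7, 8.6, 7.3]
grip_force: 59.7
eef_pos: [628.9, -77.9, 120.8]
force: [-0.4, 7.6, 6.9]
grip_force: 59.7
```

```bash
for i in 1 2 3 4; do python3 -m handwheel '[[[-0.2,-1.5,0,0,0,0,-1],[0,0,0,0,0,0,-1]]]'| grep -E "pos|force"; done
```

```text
eef_pos: [628.7, -79.2, 120.8]
force: [0.1, 9.6, 7.2]
grip_force: 59.8
eef_pos: [628.7, -79.3, 120.8]
force: [0.6, 16.1, 7.1]
grip_force: 59.9
eef_pos: [628.6, -79.3, 120.8]
force: [3.1, 24.0, 8.5]
grip_force: 60.0
eef_pos: [628.6, -79.4, 120.8]
force: [4.4, 29.7, 9.2]
grip_force: 60.2
```

```bash
python3 -m handwheel '[[[0,0,0,0,0,0,1],[0,0,0,0,0,0,1],[0,0,0,0,0,0,1],[0.4,3,0,0,0,0,1],[0,0,10,0,0,0,1],[0,0,40,0,0,0,1],[0,0,50,0,0,0,1],[0,0,30,0,0,0,1]]]'
python3 -m handwheel '[[[-40,0,0,0,0,0,1],[-40,0,0,0,0,0,1],[-40,0,0,0,0,0,1],[0,0,0,0,0,0,1]]]'
python3 - <<'E'
from h import *
c=shot("top"); crop(c,130,110,3.0,"top3.png"); c=shot("scene"); crop(c,140,110,2.8,"scene3.png")
E
```

```text
time_s: 39.3
eef_pos: [628.2, -82.6, 252.9]
ee_rot: [0.002, 0.062, 0.998, -0.001]
force: [-1.5, 0.1, -0.6]
grip_width: 1.0
grip_force: 0.0
time_s: 39.8
eef_pos: [506.3, -82.4, 250.5]
ee_rot: [0.0, 0.063, 0.998, -0.0]
force: [1.0, -0.4, 0.2]
grip_width: 0.998
grip_force: 0.0
```

View pics/top3.png

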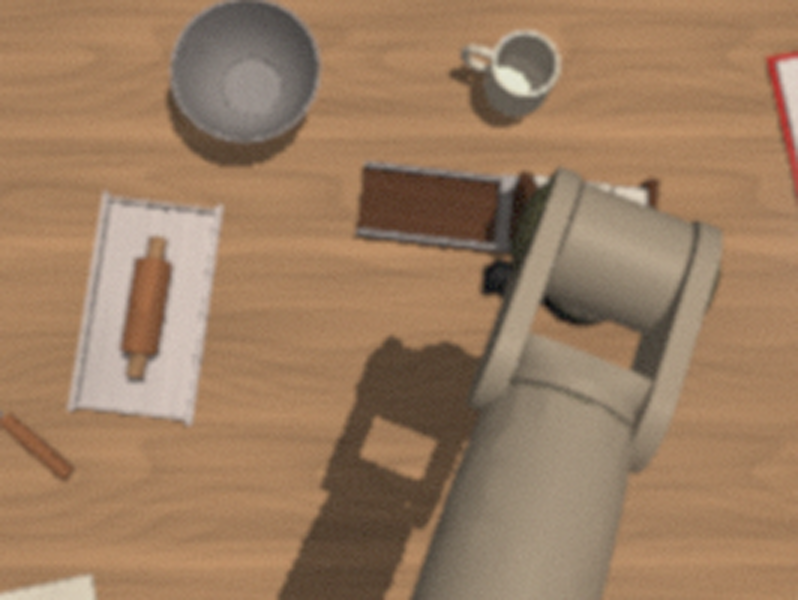

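View pics/scene3.png

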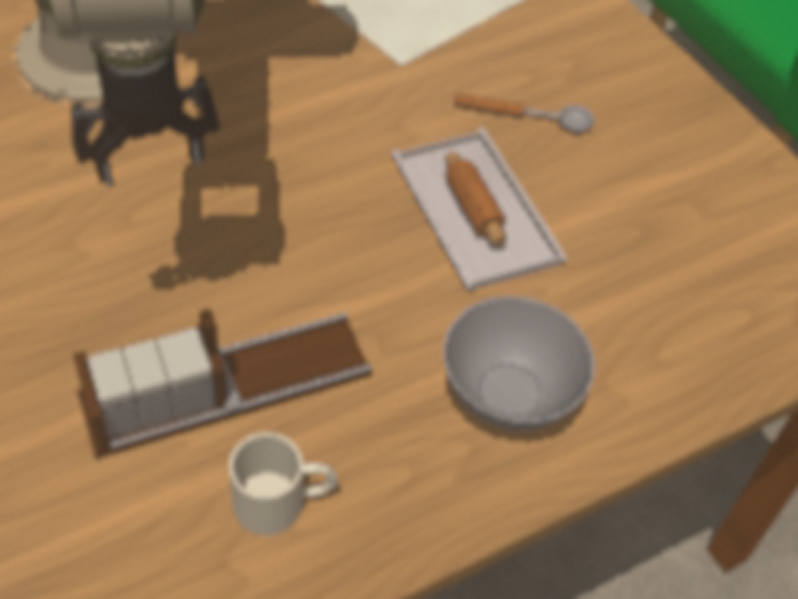

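The row of three tins at (90–215, 335–430) is tight between the end board and the jaw. The pin is in the tray, and the bowl, mug and spoon are untouched.

```bash
python3 -c "
from rig import *
print(finish_job())"
```

```text
the job is handed in; nothing more can be done
None
```

The job is handed in: the rolling pin is in the tray, the three tins found on the table stand square in the rack with the sliding end pressed against them at about 30 N, and the bowl, mug and spoon look undisturbed.

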